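Put the loose paper cups back on their stacks

TASK

Four loose takeaway paper cups stand upside down about the counter: one small, two medium and one large. Put each of them, upside down as it is, over the stack of cups of its own size, so that it is nested straight and fully down (the two medium ones end up one over the other on the medium stack). Leave the three stacks standing where they are, and do not disturb the honey jar, the china cup or the shaker.

Things in the scene. Friction and masses are not known exactly. Their poses are not given: they have to be found in the camera images.
- cup_small: single small takeaway cup of plain white paper, loose, upside down: 62 mm high, 62 mm across the rim (on the counter), tapering straight to 46 mm across the base on top; hollow, open below, wall 1.5 mm, 16 to 52 g. Origin: centre of the rim, at counter height; z up to the base. Grasp from above across the upper cone.
- cup_medium_a: single medium takeaway cup of plain white paper, loose, upside down (one of two alike): 92 mm high, 80 mm across the rim (on the counter), tapering straight to 57 mm across the base on top; hollow, open below, wall 1.5 mm, 16 to 52 g. Origin: centre of the rim, at counter height; z up to the base. Grasp from above across the upper cone.
- cup_medium_b: single medium takeaway cup of plain white paper, loose, upside down (one of two alike): 92 mm high, 80 mm across the rim (on the counter), tapering straight to 57 mm across the base on top; hollow, open below, wall 1.5 mm, 16 to 52 g. Origin: centre of the rim, at counter height; z up to the base. Grasp from above across the upper cone.
- cup_large: single large takeaway cup of plain white paper, loose, upside down: 118 mm high, 90 mm across the rim (on the counter), tapering straight to 60 mm across the base on top; hollow, open below, wall 1.5 mm, 16 to 52 g. Origin: centre of the rim, at counter height; z up to the base. Grasp from above across the upper cone.
- stack_small: stack of 3 nested small paper cups, upside down, loose (0.2 kg): 98 mm high, lowest rim 62 mm across, base on top 46 mm. Origin: centre of its underside, on the counter; z up. A small cup nested over it is centred by the taper and rests with its rim 54 mm, its base 116 mm above the counter.
- stack_medium: stack of 3 nested medium paper cups, upside down, loose (0.2 kg): 128 mm high, lowest rim 80 mm across, base on top 57 mm. Origin: centre of its underside, on the counter; z up. A medium cup nested over it is centred by the taper and rests with its rim 54 mm, its base 146 mm above the counter; the second one 18 mm higher.
- stack_large: stack of 2 nested large paper cups, upside down, loose (0.2 kg): 136 mm high, lowest rim 90 mm across, base on top 60 mm. Origin: centre of its underside, on the counter; z up. A large cup nested over it is centred by the taper and rests with its rim 36 mm, its base 154 mm above the counter.
- honey_jar: round glass jar of honey with a yellow screw lid, 58 mm across, 85 mm high, loose; leave it alone. Origin: centre of its underside.
- china_cup: thick cream china espresso cup upside down, 59 x 84 x 49 mm high with its handle, loose; no paper cup, leave it alone. Origin: centre of its underside (handle included), handle towards its own -y.
- shaker: glass shaker with a domed grey top, 44 mm across, 90 mm high, loose; leave it alone. It stands before the fixed espresso machine (body x > 0.66, y -0.27 to 0.18, 0.31 m high, levers at x 0.75 up to 0.44 m; two handles reach out to x = 0.58 at 0.11 m height): carry things past the front of it, not over it. Origin: centre of its underside.

How it is judged:
By the outcome, as a careful person would: the job done as asked, in the order asked, and still so for the second after the job is handed in, with the robot touching nothing.
It also fails if it takes over 120 s, if anything falls off the work surface, if the arm or the gripper's body presses on something with over 40 N, if the wrist force passes 120 N, or if a joint passes its speed limit or range.

ROBOT

A 6-joint arm with a two-finger parallel gripper is mounted at the origin on a cart in front of the work surface, level with it; the furniture and walls round the work are solid. World frame = base frame: x ahead of the robot, y to its left, z up, the work surface at z = 0. Lengths are in m, angles in rad, forces in N, time in s.
With the tool pointing down it reaches from about 0.2 to 0.875 m from the base axis. Payload 3.4 kg.
Tool frame: the origin (TCP) lies between the finger pads; the fingertips stand 22 mm ahead of it and the grasp point (between the pads) lies 3 mm ahead of it (r.tip_extent is the distance from the TCP to the fingertips, in m); z points along the fingers, y is the line along which they close (so a half turn about z gives the same grasp; the last joint's range is limited). The gripper opens to 94 mm and grips with 3 to 60 N. Pads are 16 mm wide; open, the fingers measure 119 mm over their backs; the gripper's body (75 mm by 177 mm) begins 78 mm behind the grasp point.
Start: joints at [1.077, 0.276, 1.505, -0, 1.361, -0.121], TCP at [0.209, 0.536, 0.227] pointing down, gripper open.
Joint ranges: [-2.89, 2.89], [-0.75, 2.08], [0.22, 2.7], [-1.18, 4.32], [0.11, 2.71], [-2.7, 2.7]. Speed limits (rad/s): [2.57, 2.57, 3.14, 3.14, 3.14, 3.14].

INTERFACE

Orientations are given as a unit quaternion [x, y, z, w].
In Python, from workcell import r gives the robot as it stands.
- The arm moves only by the tool servo_tool, never from a script. Its argument "moves" is a list of rows, each a list of 4 numbers: the shift along the tool's x, y, z in units of 30 mm (1.0 is 30 mm), then the turn about the tool's z in units of 5 degrees (1.0 is 5 degrees). A call has exactly 10 rows; each row is the pose to reach, as a shift and turn from the pose commanded when the call began, along the tool's axes at that moment; what a row does not reach only later rows make up. A row lasts 1/12 s, in which the tool goes at most 41.7 mm and 7.16 degrees, less where a joint would pass 70% of its speed; a pose out of reach is approached as far as the arm can. A call with a gripper value outside its range is refused whole. "jaw" is the opening, from 0 (shut) to 1 (fully open), set as the call begins (left out, the last holds). The fingers move at their own pace and stop on an object; "force" is the grip in N (left out, the last holds). Time passes only in rows, so rows that repeat a pose let the fingers close, or fill a call up. It gives the time, the measured TCP pose, the force, the opening and the grip force at its end, in the units of the state.
- r.observe(): the state, without advancing time (a new reading comes with each control period).
- r.snapshot(name): name is "scene" or "top" or "wrist"; returns a dict with "img" (480x640x3 uint8, red, green, blue), "range_z" (480x640 float32, m along the optical axis (not along the pixel's ray), 0 where there is no reading), "mtx" (3x3 intrinsics, pixels), "eye" and "orientation" of the camera in the world. Camera axes: x right, y down, z forward; pixel columns grow to the right and rows downward; lengths in m; the calibration is good to about 2 mm. The wrist camera is an equidistant fisheye: a pixel r from the principal point sees the ray r / f radians off the axis. A picture is of the moment at which its call begins.
- r.finish_job(): hands the job in; it is judged then, once.
The state is a dict: "time": time; "joint_positions": joint angles; "joint_velocities": joint speeds; "tau": joint torques, N m; "tool_pos": TCP position; "tool_rot": TCP orientation; "contact_force": force on the tool from outside, world axes, zero at the start; "ft_torque": the same for the moment, N m; "opening": opening from 0.0 (shut) to 1.0 (fully open); "grip_force": force on a finger pad.
Only numpy, scipy, OpenCV 4.12 (cv2) and the standard library are available. Lean on these libraries where they do the work, as an engineer would, in place of code of your own. Each camera call takes 0.05 s, during which the arm holds its last target. There are 200 camera calls.

## Working session

There is one attempt and no reset: what is moved stays moved. The work goes in short steps, Python scripts to look and compute and a tool call to move; the robot and the scene stay as the last step left them, time stands still between calls to the robot, and variables do not carry over. Pictures are saved under pics/ and viewed, at most 14 in all, crops included, and the job is handed in when it is done.

Besides the shell and the picture viewer there is one more tool, called after "Request:" as a command line: name --pt "numbers of a row" for each row, then --argument value for the rest. servo_tool: Moves the arm, as the interface text tells. Its arguments: {"type":"object","properties":{"moves":{"type":"array"},"jaw":{"type":"number"},"force":{"type":"number"}},"required":["moves"]}

```bash
mkdir -p pics; ls
python3 - <<'E'
from workcell import r
import cv2,numpy as np
o=r.observe();print({k:np.round(v,3).tolist() for k,v in o.items()})
for n in("top","scene"):
    s=r.snapshot(n);np.savez(f"pics/{n}0.npz",**s);cv2.imwrite(f"pics/{n}0.png",s["img"][:,:,::-1]);print(n,s["mtx"],s["eye"],s["orientation"])
E
```

```text
pics
{'time': 0.0, 'joint_positions': [1.077, 0.277, 1.506, -0.0, 1.361, -0.121], 'joint_velocities': [-0.001, 0.001, -0.002, -0.0, -0.001, 0.0], 'tau': [0.002, -40.46, -23.723, 0.071, 0.034, -0.0], 'tool_pos': [0.209, 0.535, 0.227], 'tool_rot': [0.185, 0.983, -0.001, -0.0], 'contact_force': [-0.277, 0.484, 0.128], 'ft_torque': [0.0, 0.008, 0.021], 'grip_force': 0.0, 'opening': 0.998}
top [[490.50867768   0.         311.99052631]
 [  0.         490.50867768 239.703943  ]
 [  0.           0.           1.        ]] [0.38199434 0.0115549  1.11493203] [ 0.7094014  -0.70190955  0.03440644 -0.05374791]
scene [[555.68675047   0.         323.66382443]
 [  0.         555.68675047 238.01027746]
 [  0.           0.           1.        ]] [-0.3624971  -0.39026058  1.09086491] [ 0.7842685  -0.50145727  0.19193286 -0.31084611]
```

View pics/top0.png

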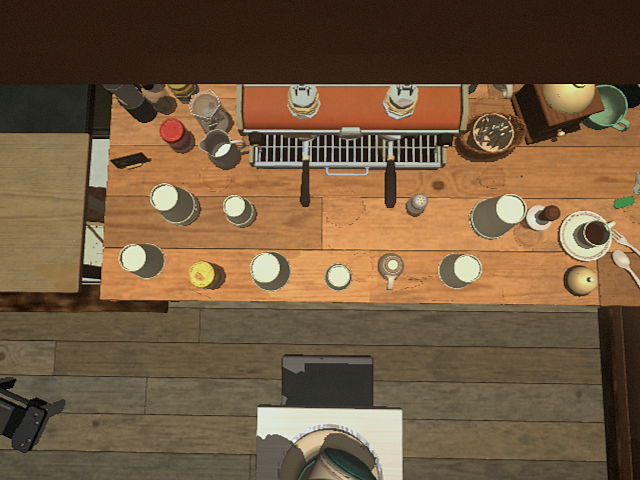

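View pics/scene0.png

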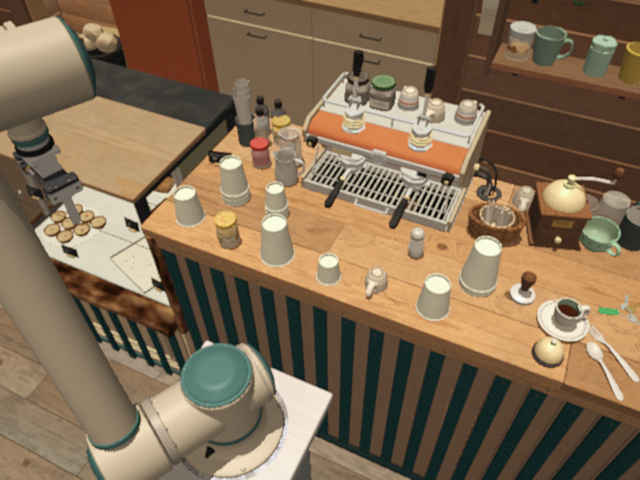

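The pictures show the arm out at the left. In the top view the paper cup tops are at about (134,257), (165,196), (236,205), (265,267), (339,277), (466,268) and (510,208). The honey jar is at (203,274), the china cup at (390,268) and the shaker at (417,204). I'll measure the cups' bright tops by depth.

```bash
cat > h.py <<'E'
import numpy as np,cv2
from scipy.spatial.transform import Rotation as R
H=dict(cs=.062,cm=.092,cl=.118,ss=.098,sm=.128,sl=.136)
def world(s,u,v,z=None):
    K=s["mtx"];d=np.stack([(u-K[0,2])/K[0,0],(v-K[1,2])/K[1,1],np.ones_like(u,dtype=float)],-1)
    d=d@R.from_quat(s["orientation"]).as_matrix().T
    t=s["range_z"][np.asarray(v).astype(int),np.asarray(u).astype(int)] if z is None else (z-s["eye"][2])/d[...,2]
    return s["eye"]+d*np.asarray(t)[...,None]
def cloud(s):
    v,u=np.mgrid[:480,:640];return world(s,u.astype(float),v)
def tops(s):
    P=cloud(s);im=s["img"].astype(int)
    m=(im.min(2)>150)&(im.max(2)-im.min(2)<60)&(P[...,2]>.03)&(P[...,2]<.25)&(P[...,0]<.62)&(P[...,0]>.2)&(s["range_z"]>0)
    n,l,st,c=cv2.connectedComponentsWithStats(m.astype(np.uint8))
    out=[]
    for i in range(1,n):
        if st[i,4]<60: continue
        z=np.median(P[l==i][:,2]); k=(l==i)&(abs(P[...,2]-z)<.008)
        cs=cv2.findContours(k.astype(np.uint8),cv2.RETR_EXTERNAL,cv2.CHAIN_APPROX_NONE)[0]
        cc=max(cs,key=cv2.contourArea);e=cv2.fitEllipse(cc);a=cv2.contourArea(cv2.convexHull(cc))
        w=world(s,np.array([e[0][0]]),np.array([e[0][1]]),z)[0]
        px=np.hypot(*(w-world(s,np.array([e[0][0]+1]),np.array([e[0][1]]),z)[0])[:2])
        out.append((np.round(e[0],1),np.round(w,4),round(1e3*px*(np.mean(e[1])+1),1)))
    return out
E
python3 - <<'E'
from h import *
for n in("top","scene"):
    s=dict(np.load(f"pics/{n}0.npz"))
    for t in tops(s):print(n,*t)
E
```

```text
top [164.3 197.2] [0.5932 0.3486 0.1201] 51.3
top [509.9 208.7] [ 0.5727 -0.3606  0.1269] 54.6
top [233.7 205.6] [0.5824 0.2085 0.0898] 42.6
top [132.9 257.9] [0.4688 0.4217 0.0841] 52.5
top [264.9 267.5] [0.4494 0.136  0.1097] 57.3
top [466.2 268.2] [ 0.4541 -0.2823  0.0829] 53.0
top [392.4 264.2] [ 0.4639 -0.1339  0.0452] 21.0
top [338.3 275.5] [ 0.4377 -0.0163  0.0535] 44.3
scene [230.4 163.3] [0.596  0.3504 0.1198] 44.1
scene [274.2 188.4] [0.5835 0.21   0.0903] 37.7
scene [184.3 193.7] [0.4711 0.4236 0.084 ] 44.6
scene [273.8 223.1] [0.4518 0.1381 0.11  ] 50.5
scene [417.6 232.1] [ 0.5924 -0.1897  0.0861] 26.2
scene [487.2 246.8] [ 0.5748 -0.3598  0.1275] 50.2
scene [328.5 260.6] [ 0.4404 -0.0157  0.0543] 40.3
scene [376.7 271.5] [ 0.4638 -0.1339  0.046 ] 21.7
scene [373.3 278. ] [ 0.4473 -0.1318  0.0387] 37.0
scene [437.1 284.3] [ 0.456  -0.2825  0.0838] 49.9
scene [574.3 312.7] [ 0.5273 -0.5825  0.0577] 43.8
```

The measured tops sit about 8 mm below the stated heights everywhere, which fits recessed bases, so each cup can be identified by height. Averaging the two views gives:

| Item | x | y |
|---|---|---|
| medium a | .470 | .423 |
| medium b | .455 | -.282 |
| large | .451 | .137 |
| small | .439 | -.016 |
| medium stack | .595 | .350 |
| large stack | .574 | -.360 |
| small stack | .583 | .209 |

```bash
cat >> h.py <<'E'
def go(o,x,y,z,yaw=0.):
    M=R.from_quat(o["tool_rot"]).as_matrix();d=M.T@(np.array([x,y,z])-o["tool_pos"])/.03
    a=np.arctan2(M[1,1],M[0,1])-np.pi/2-yaw   # CCW from above needed is -a; tool z down
    print("pos",np.round(o["tool_pos"],4),"move",np.round(d,2),"turn",round(np.degrees(a)/5,2))
E
python3 -c "
from h import *
from workcell import r
go(r.observe(),.47,.4227,.20)"
```

```text
pos [0.2092 0.5351 0.2267] move [-9.46 -0.32  0.89] turn -4.27
```

Request:
servo_tool --pt "-1.2 0 0.1 -1" --pt "-2.4 -0.1 0.2 -2" --pt "-3.6 -0.1 0.3 -3" --pt "-4.8 -0.2 0.5 -4" --pt "-6 -0.2 0.6 -4.27" --pt "-7.2 -0.3 0.7 -4.27" --pt "-8.4 -0.3 0.8 -4.27" --pt "-9.46 -0.32 0.89 -4.27" --pt "-9.46 -0.32 0.89 -4.27" --pt "-9.46 -0.32 0.89 -4.27" --jaw 1 --force 8

```text
time: 0.93
tool_pos: [0.4713, 0.4221, 0.1996]
tool_rot: [0.002, 1.0, -0.0, -0.001]
contact_force: [-1.0, 0.5, -0.2]
opening: 1.001
grip_force: 0.0
```

```bash
python3 -c "
from h import *
from workcell import r
go(r.observe(),.47,.4227,.073)
s=r.snapshot('wrist');cv2.imwrite('pics/w1.png',s['img'][:,:,::-1]);print(s['mtx'],s['eye'])"
```

```text
pos [0.4713 0.4221 0.1996] move [0.04 0.02 4.22] turn -0.04
[[371.64829954   0.         316.29395602]
 [  0.         371.64829954 244.36265038]
 [  0.           0.           1.        ]] [0.40192387 0.42276375 0.35763486]
```

View pics/w1.png

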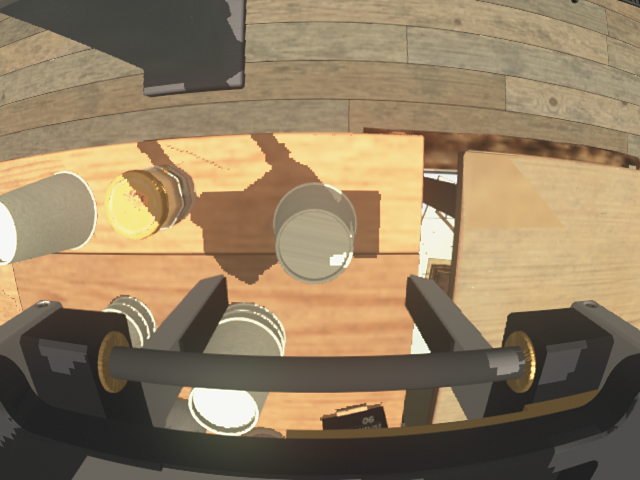

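The wrist view shows the medium cup's base at (315,245), centred between the fingers. I'll go down and grip.

Request:
servo_tool --pt "0.04 0.02 1.2 0" --pt "0.04 0.02 2.4 0" --pt "0.04 0.02 3.4 0" --pt "0.04 0.02 4.0 0" --pt "0.04 0.02 4.2 0" --pt "0.04 0.02 4.2 0" --pt "0.04 0.02 4.2 0" --pt "0.04 0.02 4.2 0" --pt "0.04 0.02 4.2 0" --pt "0.04 0.02 4.2 0"

```text
time: 1.82
tool_pos: [0.4697, 0.4244, 0.0764]
tool_rot: [0.0, 1.0, 0.001, 0.001]
contact_force: [-0.7, -0.9, 0.6]
opening: 1.002
grip_force: 0.0
```

Request:
servo_tool --pt "0 0 0 0" --pt "0 0 0 0" --pt "0 0 0 0" --pt "0 0 0 0" --pt "0 0 0 0" --pt "0 0 0 0" --pt "0 0 0 0" --pt "0 0 0 0" --pt "0 0 0 0" --pt "0 0 0 0" --jaw 0 --force 8

```text
time: 2.65
tool_pos: [0.4691, 0.4238, 0.0748]
tool_rot: [0.0, 1.0, 0.0, 0.0]
contact_force: [0.6, -0.5, 1.1]
opening: 0.696
grip_force: 8.0
```

Request:
servo_tool --pt "0 0 -0.5 0" --pt "0 0 -1.5 0" --pt "0 0 -2.5 0" --pt "0 0 -3.5 0" --pt "0 0 -4.5 0" --pt "0 0 -5 0" --pt "0 0 -5 0" --pt "0 0 -5 0" --pt "0 0 -5 0" --pt "0 0 -5 0"

```text
time: 3.48
tool_pos: [0.4681, 0.4232, 0.2225]
tool_rot: [0.0, 1.0, -0.001, -0.002]
contact_force: [-0.7, -0.9, -0.0]
opening: 0.696
grip_force: 7.9
```

```bash
python3 -c "
from h import *
from workcell import r
go(r.observe(),.595,.3495,.223)
s=r.snapshot('wrist');cv2.imwrite('pics/w2.png',s['img'][:,:,::-1])"
```

```text
pos [0.4681 0.4232 0.2225] move [-4.23 -2.45 -0.02] turn -0.0
```

View pics/w2.png

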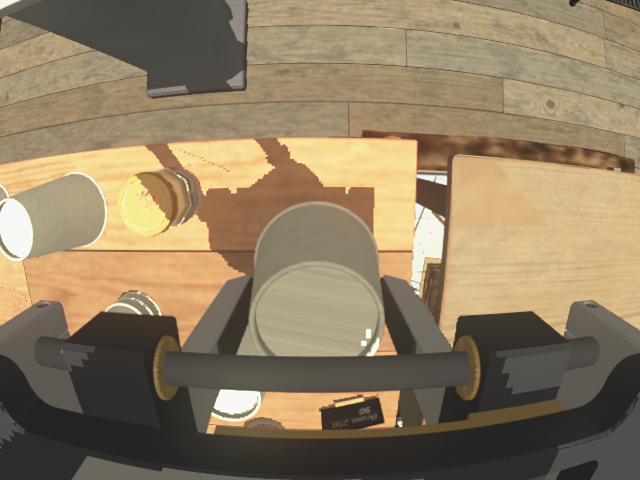

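The cup is held straight, and its rim is about 22 mm above the stack top. I'll move over the stack and lower to TCP z≈.130.

Request:
servo_tool --pt "-0.5 -0.3 0 0" --pt "-1.2 -0.7 0 0" --pt "-1.9 -1.1 0 0" --pt "-2.6 -1.5 0 0" --pt "-3.3 -1.9 0 0" --pt "-3.9 -2.25 0 0" --pt "-4.22 -2.44 0 0" --pt "-4.22 -2.44 0 0" --pt "-4.22 -2.44 0 0" --pt "-4.22 -2.44 0 0"

```text
time: 4.37
tool_pos: [0.5944, 0.3512, 0.2243]
tool_rot: [-0.0, 1.0, 0.0, -0.001]
contact_force: [-0.8, 0.1, -0.4]
opening: 0.697
grip_force: 7.9
```

Request:
servo_tool --pt "0 0 0.4 0" --pt "0 0 0.8 0" --pt "0 0 1.2 0" --pt "0 0 1.6 0" --pt "0 0 2.0 0" --pt "0 0 2.4 0" --pt "0 0 2.7 0" --pt "0 0 2.9 0" --pt "0 0 3.0 0" --pt "0 0 3.0 0"

```text
time: 5.2
tool_pos: [0.5948, 0.3506, 0.1343]
tool_rot: [-0.0, 1.0, -0.0, -0.001]
contact_force: [-0.7, -1.6, -0.6]
opening: 0.695
grip_force: 7.9
```

```bash
python3 -c "
from h import *
from workcell import r
o=r.observe();go(o,.595,.3495,.129);print(o['contact_force'])"
```

```text
pos [0.5948 0.3506 0.1343] move [-0.01 -0.04  0.18] turn 0.0
[-0.70005061 -1.62702978 -0.60749744]
```

Going down the last 5 mm, then I'll open and lift.

Request:
servo_tool --pt "0 0 0.04 0" --pt "0 0 0.08 0" --pt "0 0 0.12 0" --pt "0 0 0.16 0" --pt "0 0 0.18 0" --pt "0 0 0.18 0" --pt "0 0 0.18 0" --pt "0 0 0.18 0" --pt "0 0 0.18 0" --pt "0 0 0.18 0"

```text
time: 6.03
tool_pos: [0.5957, 0.3504, 0.1296]
tool_rot: [0.0, 1.0, -0.0, 0.0]
contact_force: [-0.6, -3.0, 3.4]
opening: 0.697
grip_force: 8.1
```

Request:
servo_tool --pt "0 0 0 0" --pt "0 0 0 0" --pt "0 0 0 0" --pt "0 0 0 0" --pt "0 0 0 0" --pt "0 0 0 0" --pt "0 0 0 0" --pt "0 0 0 0" --pt "0 0 0 0" --pt "0 0 0 0" --jaw 1

```text
time: 6.87
tool_pos: [0.5957, 0.3506, 0.1294]
tool_rot: [0.0, 1.0, 0.0, 0.0]
contact_force: [-0.0, 0.6, -0.7]
opening: 0.999
grip_force: 0.0
```

Request:
servo_tool --pt "0 0 -0.7 0" --pt "0 0 -1.6 0" --pt "0 0 -2.5 0" --pt "0 0 -3.2 0" --pt "0 0 -3.5 0" --pt "0 0 -3.5 0" --pt "0 0 -3.5 0" --pt "0 0 -3.5 0" --pt "0 0 -3.5 0" --pt "0 0 -3.5 0"

```text
time: 7.7
tool_pos: [0.595, 0.3503, 0.2326]
tool_rot: [0.0, 1.0, -0.001, -0.001]
contact_force: [-0.2, -0.7, -0.3]
opening: 1.002
grip_force: 0.0
```

```bash
python3 -c "
from h import *
from workcell import r
go(r.observe(),.4506,.137,.235)
for n in('scene','top'):
  s=r.snapshot(n);cv2.imwrite(f'pics/{n}3.png',s['img'][:,:,::-1])
  for t in tops(s):print(*t)"
```

```text
pos [0.595  0.3503 0.2326] move [ 4.81 -7.11 -0.06] turn -0.0
[274.5 188.3] [0.584  0.2094 0.0905] 37.4
[273.8 223.1] [0.4517 0.1379 0.1101] 50.5
[417.8 232.2] [ 0.5927 -0.1902  0.0856] 26.1
[487.5 246.9] [ 0.5748 -0.3605  0.1276] 50.2
[328.2 260.8] [ 0.4394 -0.0154  0.0546] 40.1
[376.7 271.6] [ 0.4642 -0.1336  0.0453] 21.9
[371.9 282.7] [ 0.4334 -0.1339  0.0375] 29.0
[437.2 284.1] [ 0.4568 -0.2823  0.0836] 50.1
[572.5 313. ] [ 0.5244 -0.579   0.0579] 47.7
[233.8 205.5] [0.5824 0.2083 0.0902] 43.8
[420.3 200.3] [ 0.5972 -0.1884  0.0868] 22.5
[509.8 208.8] [ 0.5724 -0.3605  0.1271] 55.5
[264.6 267.4] [0.4497 0.1367 0.1099] 59.3
[466.5 268.3] [ 0.4539 -0.2829  0.0828] 53.7
[392.2 264.1] [ 0.464  -0.1335  0.0453] 21.0
[338.4 275.4] [ 0.4378 -0.0166  0.054 ] 45.7
```

It contacted with about 3 N at the expected height (TCP .1296), so the cup is seated. Next the large cup.

Request:
servo_tool --pt "0.4 -0.6 0 0" --pt "1.1 -1.6 0 0" --pt "1.8 -2.7 0 0" --pt "2.5 -3.7 0 0" --pt "3.2 -4.7 0 0" --pt "3.9 -5.8 0 0" --pt "4.5 -6.6 0 0" --pt "4.81 -7.1 0 0" --pt "4.81 -7.1 0 0" --pt "4.81 -7.1 0 0"

```text
time: 8.63
tool_pos: [0.4513, 0.1374, 0.2347]
tool_rot: [0.001, 1.0, 0.0, 0.001]
contact_force: [-0.3, 0.4, 0.0]
opening: 0.999
grip_force: 0.0
```

Request:
servo_tool --pt "0 0 0.6 0" --pt "0 0 1.4 0" --pt "0 0 2.4 0" --pt "0 0 3.4 0" --pt "0 0 4.1 0" --pt "0 0 4.4 0" --pt "0 0 4.4 0" --pt "0 0 4.4 0" --pt "0 0 4.4 0" --pt "0 0 4.4 0"

```text
time: 9.47
tool_pos: [0.4528, 0.138, 0.1038]
tool_rot: [-0.0, 1.0, 0.0, 0.002]
contact_force: [-0.6, -0.6, -0.1]
opening: 1.001
grip_force: 0.0
```

Request:
servo_tool --pt "0 0 0 0" --pt "0 0 0 0" --pt "0 0 0 0" --pt "0 0 0 0" --pt "0 0 0 0" --pt "0 0 0 0" --pt "0 0 0 0" --pt "0 0 0 0" --pt "0 0 0 0" --pt "0 0 0 0" --jaw 0 --force 8

```text
time: 10.3
tool_pos: [0.4516, 0.1376, 0.1026]
tool_rot: [0.0, 1.0, 0.0, 0.0]
contact_force: [-0.3, -0.5, 3.1]
opening: 0.735
grip_force: 8.2
```

Request:
servo_tool --pt "0 0 -0.5 0" --pt "0 0 -1.5 0" --pt "0 0 -2.5 0" --pt "0 0 -3.5 0" --pt "0 0 -4.5 0" --pt "0 0 -5.3 0" --pt "0 0 -5.5 0" --pt "0 0 -5.5 0" --pt "0 0 -5.5 0" --pt "0 0 -5.5 0"

```text
time: 11.13
tool_pos: [0.4501, 0.1375, 0.2652]
tool_rot: [0.0, 1.0, -0.0, -0.002]
contact_force: [-0.4, -0.3, -1.8]
opening: 0.732
grip_force: 7.9
```

```bash
python3 -c "
from h import *
from workcell import r
go(r.observe(),.574,-.3603,.262)"
```

```text
pos [0.4501 0.1375 0.2652] move [ -4.13 -16.59   0.1 ] turn -0.0
```

Request:
servo_tool --pt "0 -0.6 0 0" --pt "0 -1.7 0 0" --pt "0 -2.9 0 0" --pt "0 -4.1 0 0" --pt "0 -5.3 0 0" --pt "0 -6.5 0 0" --pt "0 -7.7 0 0" --pt "0 -8.9 0 0" --pt "0 -9.7 0 0" --pt "0 -10 0 0"

```text
time: 11.97
tool_pos: [0.4504, -0.1654, 0.2651]
tool_rot: [0.002, 1.0, 0.0, -0.002]
contact_force: [0.1, -0.4, -1.8]
opening: 0.737
grip_force: 7.9
```

Request:
servo_tool --pt "-0.4 -0.6 0 0" --pt "-1 -1.6 0 0" --pt "-1.7 -2.6 0 0" --pt "-2.3 -3.6 0 0" --pt "-2.9 -4.6 0 0" --pt "-3.5 -5.6 0 0" --pt "-3.9 -6.3 0 0" --pt "-4.13 -6.59 0 0" --pt "-4.13 -6.59 0 0" --pt "-4.13 -6.59 0 0"

```text
time: 12.8
tool_pos: [0.5748, -0.359, 0.2651]
tool_rot: [-0.0, 1.0, 0.002, -0.002]
contact_force: [0.7, 1.2, -0.0]
opening: 0.738
grip_force: 7.9
```

```bash
python3 -c "
from h import *
from workcell import r
go(r.observe(),.574,-.3603,.139)
s=r.snapshot('wrist');cv2.imwrite('pics/w4.png',s['img'][:,:,::-1])"
```

```text
pos [ 0.5748 -0.359   0.2651] move [ 0.01 -0.06  4.2 ] turn -0.0
```

View pics/w4.png

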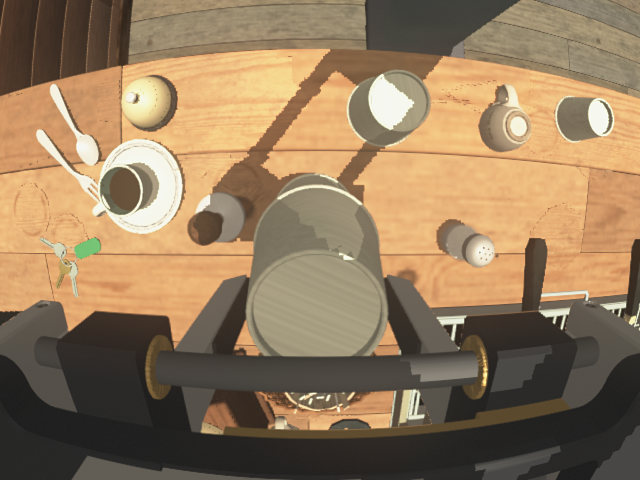

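The large cup is held straight over its stack, whose rim shows below it at (318,180). The tamper is to the left at (215,220) and clear. I'll lower to TCP z≈.139.

Request:
servo_tool --pt "0 -0.03 0.4 0" --pt "0 -0.03 0.8 0" --pt "0 -0.03 1.3 0" --pt "0 -0.03 1.8 0" --pt "0 -0.03 2.3 0" --pt "0 -0.03 2.8 0" --pt "0 -0.03 3.3 0" --pt "0 -0.03 3.7 0" --pt "0 -0.03 3.9 0" --pt "0 -0.03 4.0 0"

```text
time: 13.68
tool_pos: [0.5742, -0.3592, 0.1466]
tool_rot: [-0.0, 1.0, 0.001, -0.001]
contact_force: [-0.7, 1.0, -1.0]
opening: 0.739
grip_force: 7.9
```

Request:
servo_tool --pt "0 0 0.05 0" --pt "0 0 0.1 0" --pt "0 0 0.15 0" --pt "0 0 0.2 0" --pt "0 0 0.22 0" --pt "0 0 0.22 0" --pt "0 0 0.22 0" --pt "0 0 0.22 0" --pt "0 0 0.22 0" --pt "0 0 0.22 0"

```text
time: 14.52
tool_pos: [0.5752, -0.361, 0.1408]
tool_rot: [0.0, 1.0, -0.0, 0.0]
contact_force: [-0.5, -0.7, -0.0]
opening: 0.737
grip_force: 7.9
```

Request:
servo_tool --pt "0 0 0.02 0" --pt "0 0 0.04 0" --pt "0 0 0.06 0" --pt "0 0 0.08 0" --pt "0 0 0.1 0" --pt "0 0 0.1 0" --pt "0 0 0.1 0" --pt "0 0 0.1 0" --pt "0 0 0.1 0" --pt "0 0 0.1 0"

```text
time: 15.35
tool_pos: [0.5752, -0.361, 0.1391]
tool_rot: [0.0, 1.0, -0.0, 0.0]
contact_force: [-1.6, 1.5, 5.5]
opening: 0.736
grip_force: 8.3
```

Request:
servo_tool --pt "0 0 0 0" --pt "0 0 0 0" --pt "0 0 0 0" --pt "0 0 0 0" --pt "0 0 0 0" --pt "0 0 0 0" --pt "0 0 0 0" --pt "0 0 0 0" --pt "0 0 0 0" --pt "0 0 0 0" --jaw 1

```text
time: 16.18
tool_pos: [0.5751, -0.361, 0.1377]
tool_rot: [0.0, 1.0, 0.0, 0.0]
contact_force: [-0.5, -0.1, 0.3]
opening: 1.003
grip_force: 0.0
```

Request:
servo_tool --pt "0 0 -0.7 0" --pt "0 0 -1.6 0" --pt "0 0 -2.5 0" --pt "0 0 -3.2 0" --pt "0 0 -3.5 0" --pt "0 0 -3.5 0" --pt "0 0 -3.5 0" --pt "0 0 -3.5 0" --pt "0 0 -3.5 0" --pt "0 0 -3.5 0"

```text
time: 17.02
tool_pos: [0.5746, -0.3606, 0.241]
tool_rot: [0.0, 1.0, 0.001, -0.001]
contact_force: [-0.5, -0.6, 0.2]
opening: 1.002
grip_force: 0.0
```

```bash
python3 -c "
from h import *
from workcell import r
go(r.observe(),.4552,-.2825,.2)
s=r.snapshot('top')
for t in tops(s):print(*t)"
```

```text
pos [ 0.5746 -0.3606  0.241 ] move [3.98 2.6  1.38] turn -0.0
[160.6 194.5] [0.595  0.3505 0.1381] 51.3
[234. 206.] [0.5814 0.2078 0.0899] 40.6
[470.3 266.7] [ 0.4573 -0.2909  0.0827] 38.3
[392.3 264.2] [ 0.464  -0.1337  0.0448] 20.5
[338.2 276. ] [ 0.4366 -0.0162  0.0534] 43.0
```

The medium stack top now reads .138 plus the 8 mm recess, which is .146 as required. The large cup made contact at the expected height. Next medium b.

Request:
servo_tool --pt "0.5 0.3 0 0" --pt "1.3 0.9 0 0" --pt "2.2 1.5 0 0" --pt "3.1 2.1 0.2 0" --pt "3.98 2.6 0.8 0" --pt "3.98 2.6 1.38 0" --pt "3.98 2.6 1.38 0" --pt "3.98 2.6 1.38 0" --pt "3.98 2.6 1.38 0" --pt "3.98 2.6 1.38 0"

```text
time: 17.9
tool_pos: [0.4571, -0.2841, 0.2022]
tool_rot: [0.0, 1.0, -0.001, 0.001]
contact_force: [0.9, 0.5, 0.7]
opening: 0.999
grip_force: 0.0
```

Request:
servo_tool --pt "0 0 0.6 0" --pt "0 0 1.4 0" --pt "0 0 2.4 0" --pt "0 0 3.4 0" --pt "0 0 4.0 0" --pt "0 0 4.2 0" --pt "0 0 4.2 0" --pt "0 0 4.2 0" --pt "0 0 4.2 0" --pt "0 0 4.2 0"

```text
time: 18.73
tool_pos: [0.4569, -0.2839, 0.0769]
tool_rot: [0.0, 1.0, -0.001, 0.001]
contact_force: [0.5, 0.1, 0.3]
opening: 1.0
grip_force: 0.0
```

Request:
servo_tool --pt "0 0 0 0" --pt "0 0 0 0" --pt "0 0 0 0" --pt "0 0 0 0" --pt "0 0 0 0" --pt "0 0 0 0" --pt "0 0 0 0" --pt "0 0 0 0" --pt "0 0 0 0" --pt "0 0 0 0" --jaw 0 --force 8

```text
time: 19.57
tool_pos: [0.4558, -0.283, 0.0754]
tool_rot: [0.0, 1.0, 0.0, 0.0]
contact_force: [0.4, 0.1, 1.9]
opening: 0.702
grip_force: 8.0
```

Request:
servo_tool --pt "0 0 -0.5 0" --pt "0 0 -1.5 0" --pt "0 0 -2.5 0" --pt "0 0 -3.5 0" --pt "0 0 -4.5 0" --pt "0 0 -5.5 0" --pt "0 0 -5.9 0" --pt "0 0 -5.9 0" --pt "0 0 -5.9 0" --pt "0 0 -5.9 0"

```text
time: 20.4
tool_pos: [0.4549, -0.2824, 0.2508]
tool_rot: [0.0, 1.0, 0.001, -0.001]
contact_force: [0.1, 0.3, -0.6]
opening: 0.701
grip_force: 7.9
```

```bash
python3 -c "
from h import *
from workcell import r
go(r.observe(),.595,.350,.245)
for n in('top','scene'):
  s=r.snapshot(n);cv2.imwrite(f'pics/{n}5.png',s['img'][:,:,::-1])
  for t in tops(s):print(*t)"
```

```text
pos [ 0.4549 -0.2824  0.2508] move [-4.66 21.08  0.22] turn -0.0
[160.3 194.5] [0.5949 0.351  0.1382] 52.0
[513.2 206.6] [ 0.5734 -0.3605  0.1449] 55.1
[233.7 205.6] [0.5823 0.2085 0.0899] 43.2
[420.4 200.1] [ 0.5974 -0.1885  0.087 ] 21.5
[392.4 264.2] [ 0.4639 -0.1339  0.0454] 21.0
[338.3 275.6] [ 0.4375 -0.0163  0.0535] 44.4
[230.7 157.3] [0.5997 0.3487 0.1382] 38.9
[274.6 188.2] [0.5837 0.2091 0.0909] 38.1
[417.7 232.2] [ 0.5924 -0.19    0.0857] 26.7
[489.3 241.1] [ 0.5761 -0.3604  0.146 ] 51.4
[328.  260.7] [ 0.4393 -0.0151  0.0547] 40.9
[376.7 271.5] [ 0.4642 -0.1337  0.0455] 21.7
[372.4 281.8] [ 0.4355 -0.1341  0.0386] 26.5
[479.9 270.1] [ 0.578  -0.3592  0.0392] 89.4
[574.4 312.6] [ 0.5278 -0.5828  0.0572] 43.7
```

View pics/scene5.png

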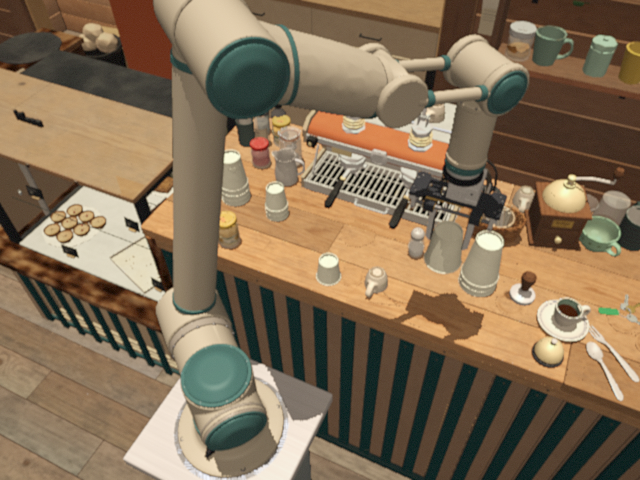

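The large stack top reads about .154 as required, and the medium cup hangs straight at (445,245). I'll carry it along the front to the medium stack.

Request:
servo_tool --pt "0 0.6 0 0" --pt "0 1.8 0 0" --pt "0 3.1 0 0" --pt "0 4.4 0 0" --pt "0 5.7 0 0" --pt "0 7 0 0" --pt "0 8.3 0 0" --pt "0 9.6 0 0" --pt "0 10.9 0 0" --pt "0 12 0 0"

```text
time: 21.33
tool_pos: [0.4546, 0.0794, 0.2512]
tool_rot: [-0.0, 1.0, 0.0, -0.001]
contact_force: [-0.7, -0.4, -0.4]
opening: 0.703
grip_force: 7.9
```

Request:
servo_tool --pt "-0.3 1.1 0 0" --pt "-0.9 2.2 0 0" --pt "-1.5 3.3 0 0" --pt "-2.1 4.4 0 0" --pt "-2.7 5.5 0 0" --pt "-3.3 6.6 0 0" --pt "-3.9 7.7 0 0" --pt "-4.4 8.6 0 0" --pt "-4.66 9.08 0 0" --pt "-4.66 9.08 0 0"

```text
time: 22.17
tool_pos: [0.5964, 0.3526, 0.249]
tool_rot: [-0.001, 1.0, 0.0, -0.001]
contact_force: [0.6, -0.6, -0.5]
opening: 0.704
grip_force: 7.9
```

Request:
servo_tool --pt "0 0 0.1 0" --pt "0 0 0.5 0" --pt "0 0 0.9 0" --pt "0 0 1.3 0" --pt "0 0 1.7 0" --pt "0 0 2.1 0" --pt "0 0 2.5 0" --pt "0 0 2.9 0" --pt "0 0 3.1 0" --pt "0 0 3.1 0"

```text
time: 23.0
tool_pos: [0.5942, 0.3476, 0.1577]
tool_rot: [0.001, 1.0, -0.001, -0.002]
contact_force: [-0.1, -1.2, -0.6]
opening: 0.703
grip_force: 7.9
```

Request:
servo_tool --pt "0 0 0.1 0" --pt "0 0 0.2 0" --pt "0 0 0.26 0" --pt "0 0 0.3 0" --pt "0 0 0.33 0" --pt "0 0 0.35 0" --pt "0 0 0.35 0" --pt "0 0 0.35 0" --pt "0 0 0.35 0" --pt "0 0 0.35 0"

```text
time: 23.83
tool_pos: [0.5958, 0.3491, 0.1491]
tool_rot: [0.0, 1.0, -0.0, 0.0]
contact_force: [-0.4, -2.4, 4.0]
opening: 0.701
grip_force: 8.1
```

Contact came at 4 N, close to the expected height. I'll release and lift.

Request:
servo_tool --pt "0 0 0 0" --pt "0 0 0 0" --pt "0 0 0 0" --pt "0 0 0 0" --pt "0 0 0 0" --pt "0 0 0 0" --pt "0 0 0 0" --pt "0 0 0 0" --pt "0 0 0 0" --pt "0 0 0 0" --jaw 1

```text
time: 24.67
tool_pos: [0.5957, 0.3494, 0.1489]
tool_rot: [0.0, 1.0, 0.0, 0.0]
contact_force: [-0.2, 0.3, 0.5]
opening: 0.998
grip_force: 0.0
```

Request:
servo_tool --pt "0 0 -0.7 0" --pt "0 0 -1.6 0" --pt "0 0 -2.3 0" --pt "0 0 -2.7 0" --pt "0 0 -2.8 0" --pt "0 0 -2.8 0" --pt "0 0 -2.8 0" --pt "0 0 -2.8 0" --pt "0 0 -2.8 0" --pt "0 0 -2.8 0"

```text
time: 25.5
tool_pos: [0.5952, 0.3492, 0.2317]
tool_rot: [0.0, 1.0, -0.0, -0.001]
contact_force: [-0.4, 0.4, -0.2]
opening: 0.997
grip_force: 0.0
```

```bash
python3 -c "
from h import *
from workcell import r
go(r.observe(),.4387,-.0160,.18)"
```

```text
pos [0.5952 0.3492 0.2317] move [  5.21 -12.17   1.74] turn -0.0
```

Request:
servo_tool --pt "0.5 -0.7 0 0" --pt "1.2 -2 0 0" --pt "1.8 -3.3 0 0" --pt "2.4 -4.6 0 0" --pt "3 -5.9 0 0" --pt "3.6 -7.2 0 0" --pt "4.2 -8.5 0 0" --pt "4.7 -9.8 0 0" --pt "5 -11 0.3 0" --pt "5.21 -12.17 0.6 0"

```text
time: 26.33
tool_pos: [0.4381, -0.0165, 0.2154]
tool_rot: [-0.0, 1.0, -0.0, 0.001]
contact_force: [1.1, -0.7, -0.1]
opening: 1.0
grip_force: 0.0
```

Request:
servo_tool --pt "0 0 0.1 0" --pt "0 0 0.9 0" --pt "0 0 1.9 0" --pt "0 0 2.9 0" --pt "0 0 3.9 0" --pt "0 0 4.9 0" --pt "0 0 5.5 0" --pt "0 0 5.65 0" --pt "0 0 5.65 0" --pt "0 0 5.65 0"

```text
time: 27.17
tool_pos: [0.4402, -0.015, 0.046]
tool_rot: [-0.0, 1.0, 0.0, 0.0]
contact_force: [0.3, 1.4, 0.0]
opening: 0.997
grip_force: 0.0
```

Request:
servo_tool --pt "0 0 0 0" --pt "0 0 0 0" --pt "0 0 0 0" --pt "0 0 0 0" --pt "0 0 0 0" --pt "0 0 0 0" --pt "0 0 0 0" --pt "0 0 0 0" --pt "0 0 0 0" --pt "0 0 0 0" --jaw 0 --force 8

```text
time: 28.0
tool_pos: [0.4395, -0.0152, 0.0456]
tool_rot: [0.0, 1.0, 0.0, 0.0]
contact_force: [0.7, 1.0, 2.0]
opening: 0.582
grip_force: 8.0
```

Request:
servo_tool --pt "0 0 -0.5 0" --pt "0 0 -1.5 0" --pt "0 0 -2.5 0" --pt "0 0 -3.5 0" --pt "0 0 -4.2 0" --pt "0 0 -4.4 0" --pt "0 0 -4.4 0" --pt "0 0 -4.4 0" --pt "0 0 -4.4 0" --pt "0 0 -4.4 0"

```text
time: 28.83
tool_pos: [0.4382, -0.015, 0.1758]
tool_rot: [0.0, 1.0, 0.0, -0.002]
contact_force: [0.4, -0.0, -0.3]
opening: 0.583
grip_force: 7.9
```

```bash
python3 -c "
from h import *
from workcell import r
go(r.observe(),.583,.209,.18)
for n in('top','scene'):
  s=r.snapshot(n);cv2.imwrite(f'pics/{n}6.png',s['img'][:,:,::-1])
  for t in tops(s):print(*t)"
```

```text
pos [ 0.4382 -0.015   0.1758] move [-4.82  7.47 -0.15] turn -0.0
[156.7 193.1] [0.5937 0.3521 0.1567] 52.0
[513.2 206.7] [ 0.5733 -0.3606  0.1449] 54.8
[233.9 205.6] [0.5823 0.2081 0.0901] 43.4
[227.6 152. ] [0.5967 0.3539 0.1569] 43.3
[232.4 175.1] [0.5956 0.3501 0.0778] 73.2
[274.5 188.5] [0.5827 0.2088 0.091 ] 37.5
[417.8 232.2] [ 0.5928 -0.1902  0.0856] 26.4
[489.1 241.1] [ 0.5766 -0.3599  0.1455] 52.0
[479.9 270.1] [ 0.5776 -0.3594  0.0395] 89.1
[372.2 283.1] [ 0.4329 -0.1348  0.0371] 25.9
[576.  312.2] [ 0.5303 -0.5857  0.0575] 40.3
```

View pics/scene6.png

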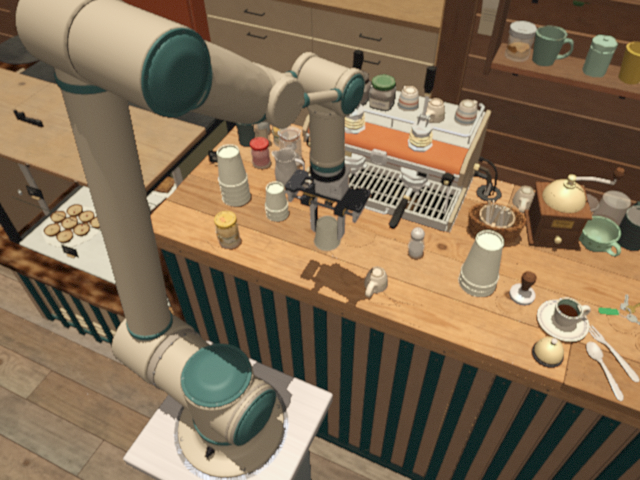

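The medium stack top reads about .165 against .164 required. The small cup hangs straight at (328,233). I'll carry it sideways first, then forward onto its stack.

Request:
servo_tool --pt "0 0.6 0 0" --pt "0 1.7 0 0" --pt "0 2.9 0 0" --pt "-0.6 4 0 0" --pt "-1.4 4.9 0 0" --pt "-2.2 5.7 0 0" --pt "-3.0 6.4 0 0" --pt "-3.8 7 0 0" --pt "-4.5 7.4 0 0" --pt "-4.82 7.47 0 0"

```text
time: 29.77
tool_pos: [0.5863, 0.2111, 0.176]
tool_rot: [-0.001, 1.0, 0.0, 0.0]
contact_force: [0.1, -0.1, -1.7]
opening: 0.579
grip_force: 7.9
```

Request:
servo_tool --pt "0 0 0 0" --pt "0 0 0.2 0" --pt "0 0 0.5 0" --pt "0 0 0.8 0" --pt "0 0 1.1 0" --pt "0 0 1.4 0" --pt "0 0 1.7 0" --pt "0 0 2.0 0" --pt "0 0 2.2 0" --pt "0 0 2.3 0"

```text
time: 30.6
tool_pos: [0.5834, 0.2087, 0.1071]
tool_rot: [0.0, 1.0, -0.0, -0.001]
contact_force: [0.2, 0.1, -0.9]
opening: 0.585
grip_force: 7.9
```

Request:
servo_tool --pt "0 0 0.05 0" --pt "0 0 0.1 0" --pt "0 0 0.13 0" --pt "0 0 0.16 0" --pt "0 0 0.18 0" --pt "0 0 0.18 0" --pt "0 0 0.18 0" --pt "0 0 0.18 0" --pt "0 0 0.18 0" --pt "0 0 0.18 0"

```text
time: 31.43
tool_pos: [0.584, 0.2089, 0.1032]
tool_rot: [0.0, 1.0, 0.0, 0.0]
contact_force: [-0.4, -0.0, -0.0]
opening: 0.584
grip_force: 7.9
```

Request:
servo_tool --pt "0 0 0.03 0" --pt "0 0 0.06 0" --pt "0 0 0.09 0" --pt "0 0 0.11 0" --pt "0 0 0.12 0" --pt "0 0 0.12 0" --pt "0 0 0.12 0" --pt "0 0 0.12 0" --pt "0 0 0.12 0" --pt "0 0 0.12 0"

```text
time: 32.27
tool_pos: [0.584, 0.2088, 0.0998]
tool_rot: [0.0, 1.0, 0.0, 0.0]
contact_force: [-1.7, -0.9, 4.7]
opening: 0.586
grip_force: 8.2
```

It made contact at .0998 against .0996 expected. I'll release, lift and retract.

Request:
servo_tool --pt "0 0 0 0" --pt "0 0 0 0" --pt "0 0 0 0" --pt "0 0 0 0" --pt "0 0 0 0" --pt "0 0 0 0" --pt "0 0 0 0" --pt "0 0 0 0" --pt "0 0 0 0" --pt "0 0 0 0" --jaw 1

```text
time: 33.1
tool_pos: [0.584, 0.2089, 0.0995]
tool_rot: [0.0, 1.0, 0.0, 0.0]
contact_force: [0.1, -0.3, 0.5]
opening: 0.999
grip_force: 0.0
```

Request:
servo_tool --pt "0 0 -0.7 0" --pt "0 0 -1.6 0" --pt "0 0 -2.6 0" --pt "0 0 -3.6 0" --pt "0 0 -4.4 0" --pt "0.5 -0.5 -4.7 0" --pt "1.5 -1.5 -4.7 0" --pt "2.5 -2.5 -4.7 0" --pt "3.5 -3.5 -4.7 0" --pt "4 -4 -4.7 0"

```text
time: 33.93
tool_pos: [0.4604, 0.0869, 0.2405]
tool_rot: [0.0, 1.0, -0.001, -0.001]
contact_force: [0.5, -0.8, 0.3]
opening: 1.001
grip_force: 0.0
```

Request:
servo_tool --pt "0.3 -0.6 0 0" --pt "0.6 -1.4 0 0" --pt "0.9 -2.2 0 0" --pt "1.2 -3 0 0" --pt "1.5 -3.8 0 0" --pt "1.8 -4.6 0 0" --pt "2 -5 0 0" --pt "2 -5 0 0" --pt "2 -5 0 0" --pt "2 -5 0 0"

```text
time: 34.77
tool_pos: [0.4042, -0.0606, 0.2406]
tool_rot: [0.0, 1.0, 0.0, 0.0]
contact_force: [0.0, -0.5, 0.2]
opening: 0.999
grip_force: 0.0
```

```bash
python3 -c "
from h import *
from workcell import r
print(r.observe()['tool_pos'])
for n in('top','scene'):
  s=r.snapshot(n);cv2.imwrite(f'pics/{n}7.png',s['img'][:,:,::-1])
  for t in tops(s):print(*t)
c=s['img'][110:310,150:530];cv2.imwrite('pics/crop7.png',cv2.resize(c[:,:,::-1],None,fx=2.1,fy=2.1,interpolation=cv2.INTER_CUBIC))"
```

```text
[ 0.40424022 -0.06059207  0.24060825]
[156.9 192.8] [0.5943 0.3516 0.1568] 51.7
[231.6 204.2] [0.5816 0.2095 0.108 ] 41.6
[513.1 206.5] [ 0.5737 -0.3605  0.1447] 55.0
[227.8 152. ] [0.5973 0.3537 0.1566] 42.6
[232.3 175.7] [0.5943 0.3498 0.0766] 70.8
[273.4 182.7] [0.5847 0.2118 0.1089] 38.0
[417.7 232.3] [ 0.5919 -0.1903  0.0859] 26.7
[489.  241.2] [ 0.576  -0.3599  0.1458] 51.6
[376.7 271.5] [ 0.4637 -0.1339  0.0461] 21.7
[380.8 260.7] [ 0.5043 -0.1292  0.041 ] 81.5
[480.  269.5] [ 0.5799 -0.359   0.0393] 91.4
[574.5 312.6] [ 0.528  -0.5829  0.0573] 43.5
```

View pics/crop7.png

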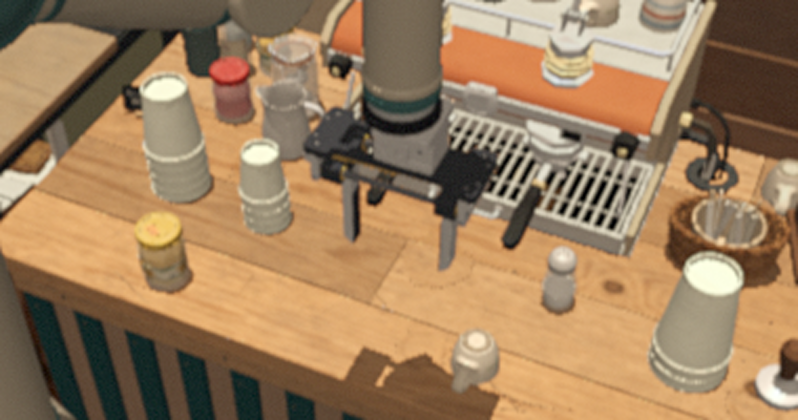

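View pics/top7.png

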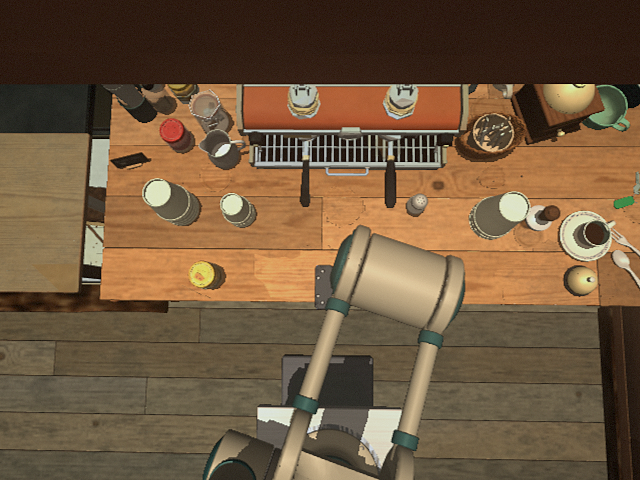

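In the crop all three stacks stand upright with their extra cups nested: medium at (175,135), small at (263,185), large at (697,320). The jar, china cup and shaker have not moved. The tops read .165, .116 and .153 m, matching the required heights, and the gripper is clear.

```bash
python3 -c "
from workcell import r
print(r.finish_job())"
```

```text
the job is handed in; nothing more can be done
None
```

The job is handed in: all four loose cups are nested on the stacks of their own size, with measured heights within about 1 mm of the required ones, and the honey jar, china cup and shaker were left undisturbed (about 35 s of robot time).

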